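# Index the cast slide to the green station

### The arm

A 6-joint arm with a two-finger parallel gripper is mounted at the origin on the work surface. World frame = base frame: x ahead of the robot, y to its left, z up, the work surface at z = 0. Lengths are in mm, angles in rad, forces in N, time in s.
With the tool pointing down it reaches from about 300 to 775 mm from the base axis. Payload 14.6 kg.
Tool frame: the origin (TCP) lies on the centre line of the jaws, within the pads' length; the fingertips stand 19 mm ahead of it and the grasp point (between the pads) is the TCP (bot.tip_reach is the distance from the TCP to the fingertips, in mm); y points along the fingers, x is the direction in which the jaws open and shut, and the axes are right-handed (so a half turn about y gives the same grasp; the last joint's range is limited). The gripper opens to 85 mm and grips with 20 to 120 N. Pads are 22 mm wide; open, the fingers measure 114 mm over their backs; the gripper's body (76 mm by 85 mm) begins 54 mm behind the grasp point. The pads swing forward as they close: fully open they stand 13 mm farther back than shut.
Start: joints at [1.238, 0.3, 1.521, -0, 1.321, -0.067], TCP at [144.472, 530.676, 250.281] pointing down, gripper open.
Joint ranges: [-3.03, 3.03], [-0.79, 2.21], [0.23, 2.52], [-1.04, 4.18], [0, 3.07], [-2.55, 2.55]. Speed limits (rad/s): [2.22, 2.22, 2.57, 3.14, 3.14, 3.14].

### API

Orientations are given as a unit quaternion [w, x, y, z].
In Python, from rig import bot gives the robot as it stands. Calls block until the motion is done:
- bot.move_to(position, orientation): joint-space move of the TCP to a pose.
- bot.servo_line(position, attitude=None, speed=150, until_force=None): straight line of the TCP; attitude=None keeps the orientation; speed is the mean speed in mm/s. With until_force (N) it stops when the force on the tool has changed by that much, and returns True; else False.
- bot.move_joints(angles): joint-space move.
- bot.move_gripper(opening, grip_force=None): finger opening in mm; grip_force is the grip in N (None keeps the last); returns when the fingers have stopped.
- bot.dwell(seconds).
- bot.ik(position, orientation): joint angles nearest the present ones, or None.
- bot.read_state(): the state.
- bot.read_camera(name): name is "scene" or "top" or "wrist"; returns a dict with "image" (400x640x3 uint8, blue, green, red), "depth" (400x640 float32, mm along the optical axis (not along the pixel's ray), 0 where there is no reading), "fovy" (degrees; the focal length in pixels is half the picture's height over the tangent of half this angle, whatever the lens; pixels are square), "cx", "cy" (the principal point, pixels), "eye" and "attitude" of the camera in the world; the wrist camera has in their place "mount" (4x4, takes a point from camera to tool coordinates, whose origin is the TCP and whose axes are the tool frame's). Camera axes: x right, y down, z forward; pixel columns grow to the right and rows downward; lengths in mm; the calibration is good to about 2 mm. The wrist camera is an equidistant fisheye: a pixel r from the principal point sees the ray r / f radians off the axis. A picture is of the moment at which its call begins: read the wrist's pose just before it.
A pose or a line that the arm cannot do raises bot.MotionError and nothing moves.
- bot.finish_job(): hands the job in, once; it reports no verdict.
The state is a dict: "clock": time; "joint_positions": joint angles; "qvel": joint speeds; "effort": joint torques, N m; "ee_pos": TCP position; "tool_rot": TCP orientation; "ft_force": force on the tool from outside, world axes, zero at the start; "moment": the same for the moment, N m; "grip_width": finger opening in mm.
Only numpy, scipy, OpenCV 4.12 (cv2) and the standard library are available. Lean on these libraries where they do the work, as an engineer would, in place of code of your own. Each camera call takes 0.05 s, during which the arm holds its last target.

### The job

The plaster cast rides on an indexing slide that is parked in the middle. Pull up the plunger knob, slide the carriage over to the station with the green marker and let the plunger down fully home into that station's hole, then let go. Be gentle: feel for the hole, never force the carriage while the pin is caught in a hole, do not push on the plaster, and leave the other things on the bench where they are.

Things in the scene. Friction and masses are not known exactly. Their poses are not given: they have to be found in the camera images.
- base: blue base plate of the slide, fixed to the bench, 160 (x) x 310 (y) x 16 mm; origin at the centre of its underside; its y axis is the slide direction. A cross block 46 mm above the bench stands at each end, y = +-150 mm
- strip_place (a point): point on the base under the knob's track, x = +38 mm, 28 mm above the bench: nominal centre of the top of the brass index strip (28 x 230 x 12 mm). Nominal holes at y = -86, -44, +44, +86 mm, 10 mm across, 12 deep, and a 40 mm park slot at 0. The strip is clamped off-centre: all holes lie together 5 to 9 mm to one side (+y or -y, unknown, not measured) of those places
- carriage (a joint): position of the carriage along the base's y axis, m: 0 in the middle, + towards the base's +y, stops at +-0.102. Aluminium carriage plate 122 x 70 x 14 mm, top 46 mm above the bench, 70 mm of it along the slide; with its load about 0.7 kg; stiff guide, takes about 6 N to slide (up to 9 N with the pin rubbing on the strip) and stays where it is left
- plunger (a joint): how far the plunger is pulled up, m: 0 = fully home in a hole or slot, about 0.010 = pin tip resting on top of the strip, 0.017 = upper stop. A spring pushes it down with 6 N at 0, 9.4 N at the upper stop
- knob_grip (a point): centre of the plunger knob, an upright black cylinder with a red band, 26 mm across and 26 mm tall, on the carriage 38 mm to the base's +x side of the base centre; 79 mm above the bench when the plunger is home, rises with the plunger. Its underside then is 20 mm above the carriage plate, on a 22 mm wide collar 18 mm tall
- pin: steel pin under the knob, 8 mm across with a hemispherical end, moves with knob and carriage; origin at its tip, z up. Tip 18 mm above the bench when home (10 mm inside the strip). It drops into a 10 mm hole when within about 1 mm of its centre
- marker_green: small green block 18 x 14 x 14 mm fixed on the base's +x edge (66 mm from the base centre) at the nominal place of the wanted hole; origin at the centre of its underside, axes as the base. Three like grey blocks stand at the other three stations; the green one may be at any of the four
- cast: plaster dental cast fixed on the carriage, cream, 54 x 56 mm, top 77 mm above the bench; origin at the centre of its underside, 34 mm to the base's -x side; its near edge is 45 mm from the knob's axis
- spare_cast: loose pale blue dental cast on the bench beside the slide, 54 x 56 x 31 mm; origin at the centre of its underside
- bur_block: loose wooden block with five burs, 45 x 75 x 42 mm; origin at the centre of its underside
- paste_jar: loose white jar with a blue lid, 52 mm across, 50 mm tall; origin at the centre of its underside

How it is judged (in metres and radians):
On the way, in this order (a step that is already met when the one before it is completed fails the run):
1. the plunger is pulled up clear of the park slot (value of joint plunger above 0.0085 m), for 0.1 s.
2. the carriage has been slid to the green station (knob within 14 mm of the marker along the slide) (y of knob_grip in the frame of marker_green between -0.014 and 0.014 m), for 0.1 s.
At the end, for the whole second after the job is handed in: the knob stands within 14 mm of the green marker along the slide, the plunger is down fully home in that hole (pulled up less than 2 mm), the carriage is at rest (all of step 2 and value of joint plunger below 0.002 m and velocity of joint carriage between -0.005 and 0.005 m/s); the robot touches nothing.
It fails at once if the pin is forced: more than 40 N between the pin and the index strip (contact force between pin and anything else above 40 N).
It fails at once if the plaster cast is pushed with more than 5 N (contact force between cast and anything else above 5 N).
It fails at once if a loose thing beside the slide is moved by more than 15 mm (distance of spare_cast from where it was at the start of the episode above 0.015 m).
It fails at once if a loose thing beside the slide is moved by more than 15 mm (distance of bur_block from where it was at the start of the episode above 0.015 m).
It fails at once if a loose thing beside the slide is moved by more than 15 mm (distance of paste_jar from where it was at the start of the episode above 0.015 m).
It also fails if it takes over 48 s, if anything falls off the work surface, if the arm or the gripper's body presses on something with over 40 N, if the wrist force passes 120 N, or if a joint passes its speed limit or range.

## Working session

There is one attempt and no reset: what is moved stays moved. The work goes in short steps, each a Python script; the robot and the scene stay as the last script left them, time stands still between calls to the robot, and variables do not carry over. Pictures are saved under pics/ and viewed, and the job is handed in when it is done.

```bash
ls; mkdir -p pics
python3 - <<'E'
from rig import bot
import cv2
for n in ["scene","top","wrist"]:
    s=bot.read_state()
    c=bot.read_camera(n); cv2.imwrite(f"pics/{n}0.png",c["image"])
    print(n,c["fovy"],c["cx"],c["cy"],c.get("eye"),c.get("attitude"),c.get("mount"))
print(s)
E
```

```text
pics
scene 49.053888241821845 325.9969389394967 198.54879459240024 [1006.21666866  172.77668501  594.11485088] [-0.18529211  0.53889693  0.7745184  -0.27455087] None
top 43.626205260198105 317.9181527584939 202.2217064760247 [445.57175829  17.83015093 767.54051416] [-0.07665649  0.73401938 -0.67100907  0.07131733] None
wrist 65.70646984690485 310.6938360553199 193.85825192997086 None None [[ 9.99999197e-01 -1.25681905e-03 -1.63891100e-04 -2.68187636e-01]
 [-2.25505216e-04 -3.03668858e-01  9.52777610e-01 -1.22733922e+02]
 [-1.24723767e-03 -9.52776808e-01 -3.03668897e-01  7.71093773e+01]
 [ 0.00000000e+00  0.00000000e+00  0.00000000e+00  1.00000000e+00]]
{'clock': 0.1, 'joint_positions': array([ 1.23840918e+00,  3.00452802e-01,  1.52151185e+00, -1.24968813e-05,
        1.32069889e+00, -6.65910541e-02]), 'qvel': array([-0.00087889, -0.00023004, -0.00143681, -0.00093608,  0.0016308 ,
       -0.00058734]), 'effort': array([ 2.13215404e-03, -5.44371951e+01, -3.62375522e+01,  3.95398752e-05,
        2.95790072e-03,  1.52655190e-05]), 'ee_pos': array([144.41260395, 530.50987309, 249.76062618]), 'tool_rot': array([-0.56163094,  0.56205679,  0.42902514, -0.42965134]), 'ft_force': array([-0.38024686, -0.5530812 , -0.22173179]), 'moment': array([0.02842482, 0.00746051, 0.01937769]), 'grip_width': 85.28616298272742}
```

View pics/scene0.png

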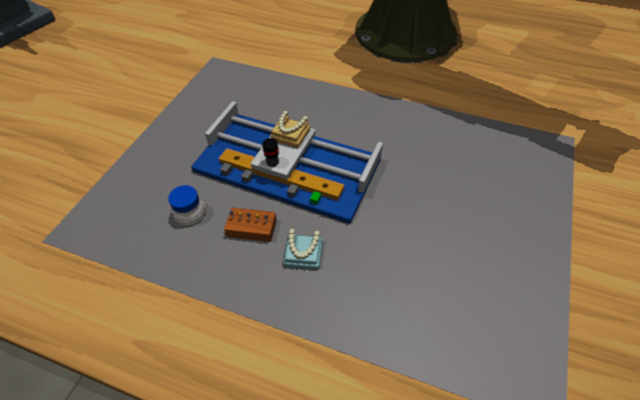

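View pics/top0.png

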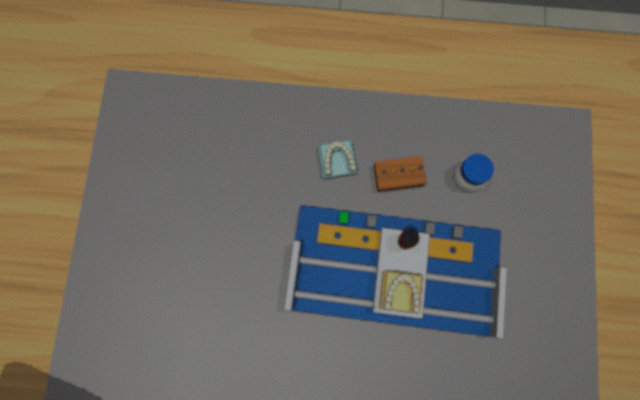

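The scene view shows the slide, with the green marker at (315,197) and the knob at (271,152). The top view shows the green marker at (344,217), the knob at about (409,238), and strip holes at about (337,236), (366,239) and (453,250). Next I'll measure these.

```bash
cat > h.py <<'E'
import numpy as np, cv2
from scipy.spatial.transform import Rotation as R
def rot(q): return R.from_quat([q[1],q[2],q[3],q[0]]).as_matrix()
def ray(c,uv,st=None):
    uv=np.atleast_2d(np.array(uv,float)); f=200/np.tan(np.radians(c["fovy"])/2)
    d=(uv-[c["cx"],c["cy"]])/f
    if c.get("eye") is not None:
        v=np.c_[d,np.ones(len(d))]; return np.array(c["eye"]),v@rot(c["attitude"]).T
    r=np.linalg.norm(d,axis=1); k=np.where(r>1e-9,np.sin(r)/np.maximum(r,1e-9),1)
    v=np.c_[d*k[:,None],np.cos(r)]
    M=np.array(c["mount"]); Rt=rot(st["tool_rot"])
    return st["ee_pos"]+Rt@M[:3,3], v@(Rt@M[:3,:3]).T
def plane(c,uv,z,st=None):
    o,v=ray(c,uv,st); return o+v*((z-o[2])/v[:,2])[:,None]
def comps(mask,amin=15):
    n,l,s,ce=cv2.connectedComponentsWithStats(mask.astype(np.uint8))
    return sorted([(s[i,4],ce[i],s[i,:4],l==i) for i in range(1,n) if s[i,4]>=amin],key=lambda t:-t[0])
E
python3 - <<'E'
from rig import bot
from h import *
c=bot.read_camera("top"); im=c["image"]; np.save("top.npy",im)
hsv=cv2.cvtColor(im,cv2.COLOR_BGR2HSV); H,S,V=[hsv[...,i].astype(int) for i in range(3)]
g=comps((abs(H-60)<15)&(S>150)&(V>60))
for t in g: print("green",t[0],t[1],plane(c,t[1],14))
b=comps((abs(H-110)<10)&(S>150)&(V>50),300)
for t in b: print("blue",t[0],t[1],t[2])
o=comps((abs(H-18)<6)&(S>170)&(V>120)&(np.arange(400)[:,None]>200),50)
for t in o:
    cn=cv2.findContours(t[3].astype(np.uint8),0,2)[0][0]; bx=cv2.boxPoints(cv2.minAreaRect(cn)); print("strip",t[0],bx.tolist(),plane(c,bx,28)[:,:2].round(1).tolist())
cv2.imwrite("pics/topz.png",cv2.resize(im[195:345,270:520],(800,480),interpolation=cv2.INTER_CUBIC))
E
```

```text
green 84 [343.46428571 217.36904762] [[585.37050233 -10.30601164  14.        ]]
blue 2055 [390.9459854  316.75961071] [293 299 197  36]
blue 1952 [326.73872951 238.08657787] [297 206  81  59]
blue 1951 [335.68426448 281.25269093] [296 265  80  34]
blue 1933 [473.03931712 255.78789446] [428 227  72  53]
blue 1672 [458.15729665 297.18002392] [425 281  67  33]
blue 715 [477.0993007  168.63496503] [462 154  31  30]
blue 486 [399.11522634 223.14403292] [375 216  51  15]
strip 879 [[318.4615478515625, 241.30770874023438], [320.5384521484375, 224.69232177734375], [379.4923095703125, 232.06155395507812], [377.4154052734375, 248.67694091796875]] [[543.4, 24.4], [568.6, 23.6], [565.4, -65.2], [540.2, -63.7]]
strip 643 [[428.2379150390625, 255.50927734375], [430.44049072265625, 238.62266540527344], [471.56689453125, 243.98699951171875], [469.36431884765625, 260.87359619140625]] [[536.8, -139.3], [562.3, -141.5], [559.8, -202.8], [534.4, -200.2]]
```

```bash
ls pics
```

```text
scene0.png
top0.png
topz.png
wrist0.png
```

View pics/topz.png

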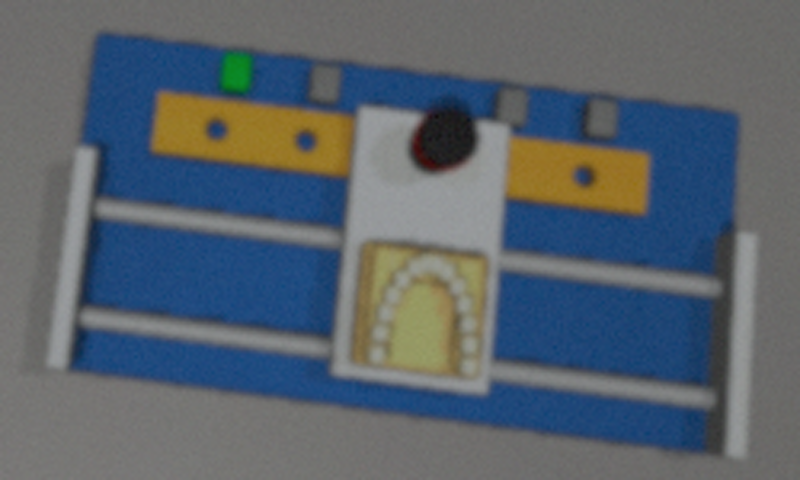

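Run:
```python
from rig import bot
from h import *
c=bot.read_camera("top"); im=c["image"]
Z=lambda p: np.array(p,float)/3.2+[270,195]-0.34
cor=plane(c,Z([(97,32),(738,112),(730,458),(68,370)]),16)[:,:2]  # +x+y, +x-y, -x-y, -x+y
print("corners",cor.round(1).tolist())
sp=plane(c,Z([(155,92),(649,155),(644,214),(151,152)]),28)[:,:2]
print("strip",sp.round(1).tolist(), np.linalg.norm(sp[0]-sp[1]),np.linalg.norm(sp[0]-sp[3]))
d1=cor[0]-cor[1];d2=cor[3]-cor[2];print(np.linalg.norm(d1),np.linalg.norm(d2))
ey=(sp[0]-sp[1])+(sp[3]-sp[2]); ey/=np.linalg.norm(ey); print("yaw strip",np.degrees(np.arctan2(-ey[0],ey[1])), [np.degrees(np.arctan2(-d[0],d[1])) for d in (d1,d2)])
ex=np.array([ey[1],-ey[0]])
ctr=cor.mean(0); print("ctr",ctr)
f=lambda p: np.c_[(p-ctr)@ex,(p-ctr)@ey].round(1).tolist()
print("holes",f(plane(c,Z([(217,129),(306,141),(585,176)]),28)[:,:2]), plane(c,Z([(217,129),(306,141),(585,176)]),28)[:,:2])
print("marks",f(plane(c,Z([(238,66),(327,76),(514,99),(601,111)]),14)[:,:2]))
print("striplocal",f(sp))
print("knobtop",f(plane(c,Z([(449,120)]),92)[:,:2]),"carriage",f(plane(c,Z([(360,106),(510,124),(489,394),(331,376)]),46)[:,:2]))
s=bot.read_state(); print(rot(s["tool_rot"]).round(3))
```

```text
corners [[598.8, 57.9], [587.5, -249.3], [427.7, -247.8], [439.8, 55.8]]
strip [[570.2, 27.4], [561.2, -204.1], [533.6, -202.5], [541.9, 26.7]] 231.62050582304187 28.328324229327915
307.38175188297623 303.86623911474163
yaw strip -2.1445782862716753 [np.float64(-2.1120150672735405), np.float64(-2.2685995743009593)]
ctr [513.42920436 -95.86972008]
holes [[38.4, 94.4], [38.1, 52.6], [38.2, -77.5]] [[ 555.36436091   -2.97702249]
 [ 553.46111084  -44.71770062]
 [ 548.74832062 -174.73454479]]
marks [[72.0, 87.7], [72.6, 44.9], [72.8, -44.8], [72.3, -86.4]]
striplocal [[52.1, 125.3], [51.8, -106.3], [24.1, -105.8], [23.8, 123.6]]
knobtop [[45.3, -1.9]] carriage [[54.5, 31.3], [54.9, -37.3], [-65.8, -37.8], [-66.9, 32.0]]
[[ 0.263 -0.    -0.965]
 [ 0.965 -0.001  0.263]
 [-0.001 -1.     0.   ]]
```

View pics/wrist0.png

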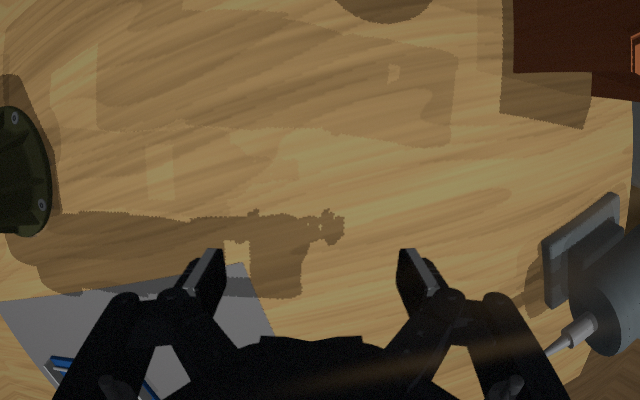

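The strip is shifted by about +8.5 mm, so the green station's hole is near world (555,-3). I'll take a closer wrist view to refine the knob and hole positions.

```bash
cat >> h.py <<'E'
yaw=np.radians(-2.15)
ey=np.array([-np.sin(yaw),np.cos(yaw),0]); ex=np.array([np.cos(yaw),np.sin(yaw),0])
Rm=np.c_[ey,[0,0,-1],-ex]
_q=R.from_matrix(Rm).as_quat(); Q=[_q[3],_q[0],_q[1],_q[2]]
E
python3 - <<'E'
from rig import bot
from h import *
print(np.linalg.det(Rm), bot.ik([551,-98,79],Q))
bot.move_to([551,-50,200],Q); bot.dwell(0.3)
s=bot.read_state(); c=bot.read_camera("wrist"); cv2.imwrite("pics/w1.png",c["image"])
print(s["ee_pos"],s["clock"],s["joint_positions"].round(2))
import pickle; pickle.dump((s,c),open("w1.pkl","wb"))
E
```

```text
1.0 [-2.41462865e-01  5.19744276e-01  1.64571800e+00 -4.44089210e-16
  9.76130380e-01 -1.77473461e+00]
[551.0166055  -49.75240842 199.99705425] 3.0667 [-0.16  0.35  1.57  0.    1.22 -1.69]
```

View pics/w1.png

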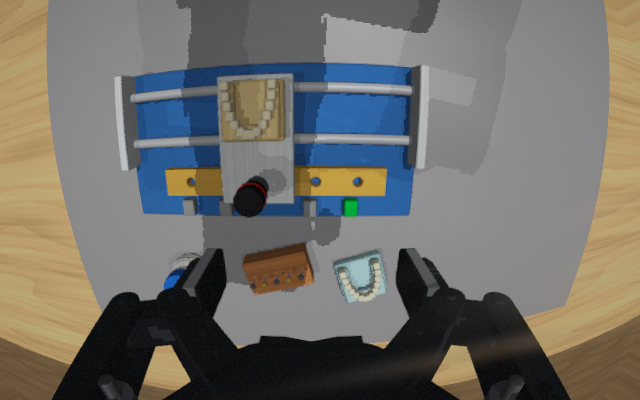

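The wrist view shows holes at about (191,182), (315,182) and (358,182), the green marker at (350,208), and the knob top at about (249,201).

Run:
```python
from h import *
import pickle
s,c=pickle.load(open("w1.pkl","rb")); im=c["image"]
hsv=cv2.cvtColor(im,cv2.COLOR_BGR2HSV); H,S,V=[hsv[...,i].astype(int) for i in range(3)]
gray=im.max(2).astype(int)
for x,y in [(191,182),(315,182),(358,182)]:
    sub=gray[y-8:y+9,x-8:x+9]; w=np.clip(140-sub,0,None)*1.0
    yy,xx=np.mgrid[y-8:y+9,x-8:x+9]; p=[(w*xx).sum()/w.sum(),(w*yy).sum()/w.sum()]
    P=plane(c,p,28,s)[0]; print("hole",np.round(p,2),P.round(1),(P@ex).round(1),(P@ey).round(1))
for t in comps((abs(H-60)<15)&(S>150)&(V>60)): P=plane(c,t[1],10,s)[0];print("green",t[0],t[1],P.round(1),P@ey)
k=comps((gray<45)&(np.arange(400)[:,None]<225)&(np.arange(400)[:,None]>165),60)
for t in k: print("dark",t[0],t[1],t[2])
cv2.imwrite("pics/w1z.png",cv2.resize(im[160:225,215:295],(800,650),interpolation=cv2.INTER_CUBIC)[:600])
```

```text
hole [192.45 182.01] [ 550.1 -172.9   28. ] 556.2 -152.2
hole [314.09 181.5 ] [555.1 -47.   28. ] 556.5 -26.1
hole [358.53 181.91] [557.1  -2.8  28. ] 556.8 18.1
green 225 [349.98222222 206.76444444] [589.7  -9.2  10. ] 12.941249191819974
dark 797 [248.65119197 200.71769134] [232 185  33  32]
dark 138 [259.46376812 182.55072464] [248 177  20  17]
```

View pics/w1z.png

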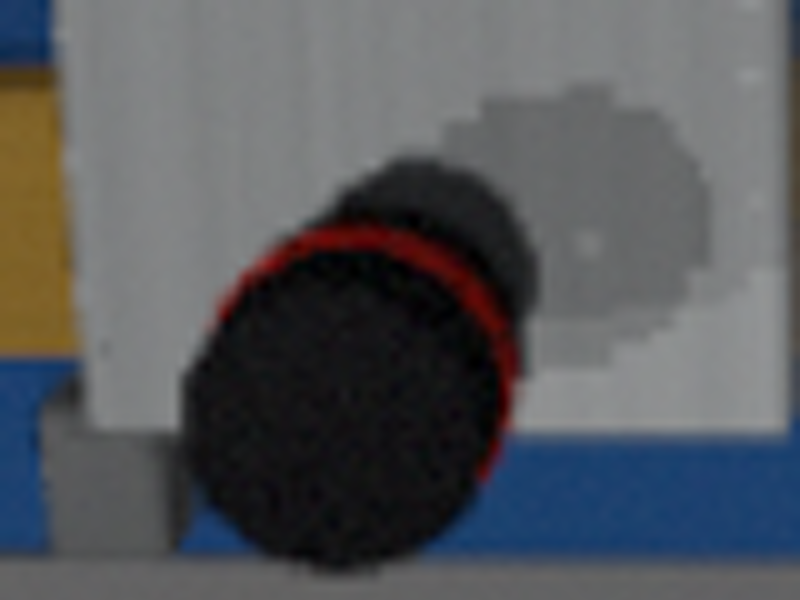

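Run:
```python
from h import *
import pickle
s,c=pickle.load(open("w1.pkl","rb"))
for p in [(249,200.5),(248.6,200.7)]:
    P=plane(c,p,92,s)[0]; print(P,P@ex,P@ey)
```

```text
[551.03371407 -99.4699248   92.        ] 554.377497083896 -78.72744567713593
[551.19037549 -99.81506286  92.        ] 554.5469963433557 -79.06646350141872
```

Run:
```python
from rig import bot
from h import *
bot.move_gripper(55,20)
bot.move_to([551,-99.5,140],Q)
bot.dwell(.2); f0=bot.read_state()["ft_force"]
print(bot.servo_line([551,-99.5,80],speed=60,until_force=8))
s=bot.read_state();print(s["ee_pos"],s["ft_force"]-f0,s["clock"])
bot.move_gripper(20,40); bot.dwell(.2)
s=bot.read_state();print(s["ee_pos"],s["ft_force"]-f0,s["moment"],s["grip_width"],s["clock"])
np.save("f0.npy",f0)
c=bot.read_camera("wrist"); cv2.imwrite("pics/w2.png",c["image"])
```

```text
False
[551.21795136 -99.56885586  80.40942383] [-1.08556952  0.38954425 -0.40228251] 5.2833
[551.17449177 -99.5705523   80.47098889] [-2.79902715 -0.03926371  6.13358938] [-0.08374789  0.31662042  0.01869786] 25.016640790775664 5.8583
```

View pics/w2.png

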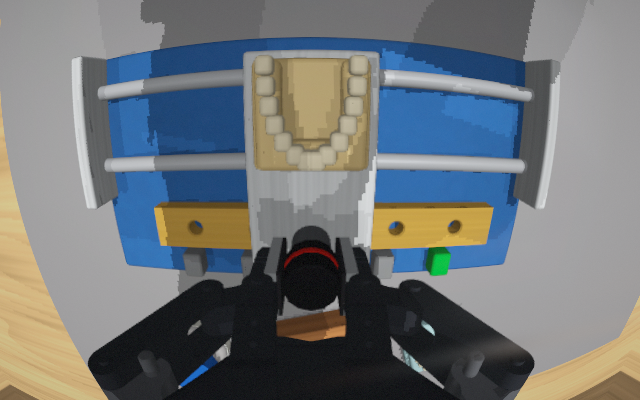

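The knob is centred in the jaws at a width of 25 mm. Next is the lift.

Run:
```python
from rig import bot
from h import *
f0=np.load("f0.npy")
p=bot.read_state()["ee_pos"]
for dz in (7,13.5):
    bot.servo_line([p[0],p[1],80.4+dz],speed=25)
    s=bot.read_state();print(s["ee_pos"],s["ft_force"]-f0,s["grip_width"],s["clock"])
bot.dwell(.15)
s=bot.read_state();print(s["ee_pos"],s["ft_force"]-f0,s["clock"])
c=bot.read_camera("wrist"); cv2.imwrite("pics/w3.png",c["image"][170:350,200:440])
```

```text
[551.07912126 -99.58019917  87.05650456] [ 2.71975024 -1.08092141 -8.36720298] 24.776168111051913 6.3583
[551.08074998 -99.5729177   93.6738595 ] [ 2.7694608  -1.00385875 -8.74943086] 24.97431192341738 6.7667
[551.058432   -99.58327857  93.61534101] [ 2.97922898 -0.87569023 -9.72642791] 6.9167
```

View pics/w3.png

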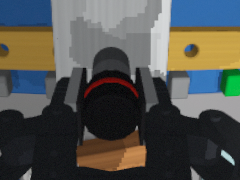

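Run:
```python
from rig import bot
from h import *
f0=np.load("f0.npy")
p=np.array([551.08,-99.58,94.0]); d=17.9-p@ey; print(d)
print(bot.servo_line(p+ey*d,speed=40,until_force=20))
bot.dwell(.1)
s=bot.read_state();print(s["ee_pos"],s["ee_pos"]@ey,s["ft_force"]-f0,s["grip_width"],s["clock"])
c=bot.read_camera("wrist"); cv2.imwrite("pics/w4.png",c["image"])
```

```text
96.73570693975452
False
[554.75763553  -3.44422579  93.99759165] 17.37036044412765 [ 3.2667412  -5.35839338 -9.81879906] 24.91914240351349 9.6333
```

View pics/w4.png

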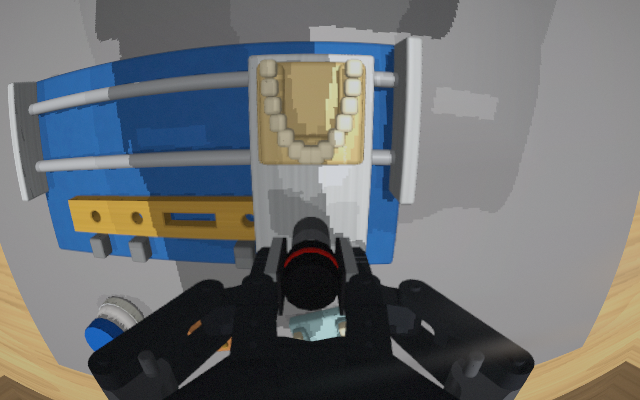

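The carriage now covers the green station, and the park slot is visible at (190,219). I'll lower the pin in small steps and watch the spring load.

```bash
cat > low.py <<'E'
from rig import bot
from h import *
def low(zs):
    f0=np.load("f0.npy"); 
    for z in zs:
        p=bot.read_state()["ee_pos"]; 
        bot.servo_line([P[0],P[1],z],speed=15,until_force=15); bot.dwell(.05)
        s=bot.read_state(); f=s["ft_force"]-f0
        print(z,s["ee_pos"].round(2),round(s["ee_pos"]@ey,2),f.round(1),round(s["clock"],2))
        if f[2]>-3: return False
    return True
E
python3 - <<'E'
import low
from low import *
s=17.9; low.P=np.array([551.08,-99.58,94])+ey*(96.74)
print(low.low([92,90.5,89.5,88.5,87.5,86.5]))
E
```

```text
Traceback (most recent call last):
AttributeError: 'function' object has no attribute 'low'
```

Run:
```python
import low as L
from h import *
L.P=np.array([551.08,-99.58,94])+ey*(96.74)
print(L.low([92,90.5,89.5,88.5,87.5,86.5]))
```

```text
92 [554.77  -3.43  92.02] 17.39 [ 2.6 -4.2 -8.9] 10.02
90.5 [554.77  -3.44  90.54] 17.38 [ 3.3 -5.6 -9.5] 10.32
89.5 [554.76  -3.43  89.56] 17.39 [ 2.4 -5.2 -9.7] 10.62
88.5 [554.78  -3.43  88.58] 17.39 [ 3.2 -5.1 -9.1] 10.92
87.5 [554.75  -3.44  87.59] 17.37 [ 3.1 -4.4 -8.9] 11.22
86.5 [554.79  -3.45  86.62] 17.36 [ 2.8 -4.7 -9.2] 11.52
True
```

Run:
```python
import low as L
from h import *
L.P=np.array([551.08,-99.58,94])+ey*(96.74)
print(L.low([85,83.5,82.3,81.4,80.8,80.4,80.0,79.6,79.2]))
c=L.bot.read_camera("wrist"); cv2.imwrite("pics/w5.png",c["image"])
```

```text
85 [554.77  -3.42  85.12] 17.4 [ 2.4 -5.8 -8.2] 11.82
83.5 [554.79  -3.44  83.66] 17.37 [ 2.5 -4.7 -8. ] 12.12
82.3 [554.77  -3.46  82.48] 17.36 [ 1.3 -4.2 -8.4] 12.42
81.4 [554.79  -3.44  81.63] 17.38 [ 2.3 -6.2 -7.6] 12.72
80.8 [554.8   -3.43  81.02] 17.39 [ 2.5 -5.4 -7.6] 13.02
80.4 [554.79  -3.45  80.62] 17.37 [ 1.2 -4.2 -7.2] 13.32
80.0 [554.81  -3.45  80.57] 17.37 [-0.8 -5.1 -3.8] 13.62
79.6 [554.86  -3.46  80.52] 17.36 [-2.2 -5.   1.1] 13.92
False
```

View pics/w5.png

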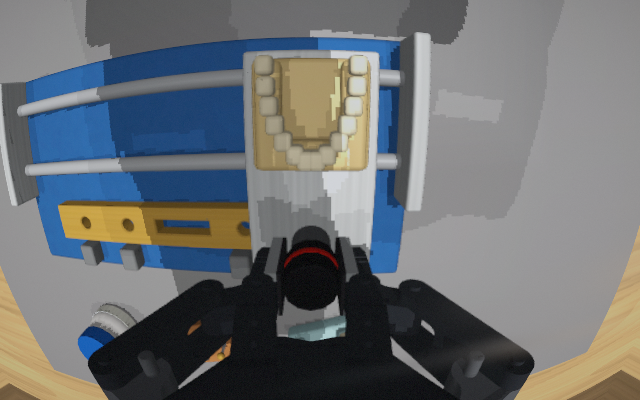

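The knob bottomed out at TCP height 80.5, the same height as when it was parked, so the pin is home. I'll release it and retreat.

Run:
```python
from rig import bot
from h import *
import pickle
bot.move_gripper(55); bot.dwell(.2)
p=bot.read_state()["ee_pos"]
bot.servo_line([p[0],p[1],150],speed=80)
bot.servo_line([p[0],p[1]-60,200],speed=120); bot.dwell(.3)
s=bot.read_state(); c=bot.read_camera("wrist"); cv2.imwrite("pics/w6.png",c["image"]); pickle.dump((s,c),open("w6.pkl","wb"))
c2=bot.read_camera("scene"); cv2.imwrite("pics/s6.png",c2["image"])
print(s["clock"],s["ft_force"]-np.load("f0.npy"))
```

```text
16.7 [ 0.07128578  0.52335237 -1.03789534]
```

View pics/w6.png

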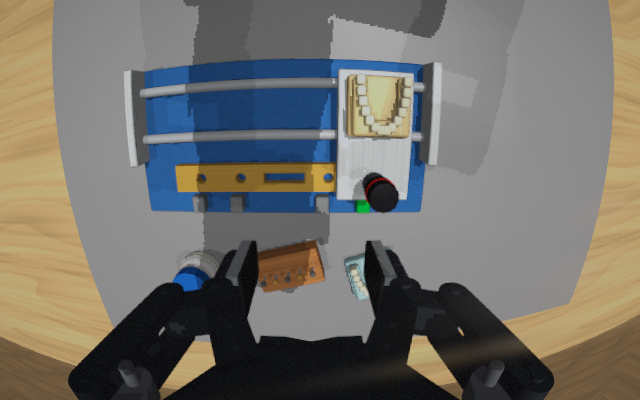

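View pics/s6.png

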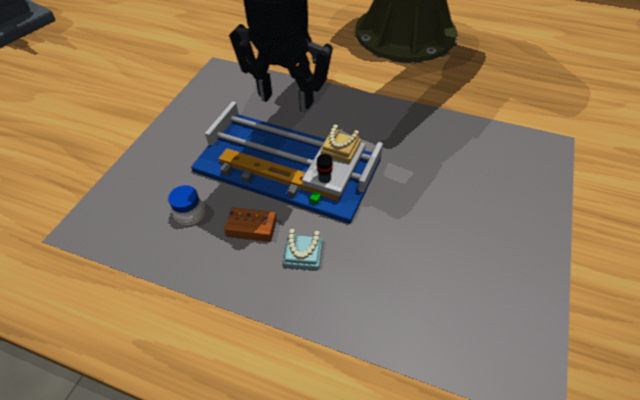

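The carriage is at the green station, with the knob at (380,193) in the wrist view. The loose things look unmoved. Before handing in I'll check the knob height by depth.

Run:
```python
from h import *
import pickle
for n,u in (("w1",(249,200)),("w6",(381,194))):
    s,c=pickle.load(open(n+".pkl","rb"))
    u0,v0=u; uv=np.array([(x,y) for x in range(u0-6,u0+7) for y in range(v0-6,v0+7)])
    o,v=ray(c,uv,s); D=c["depth"][uv[:,1],uv[:,0]]; P0=ray(c,[(c["cx"],c["cy"])],s)[1][0]
    P=o+v*(D/(v@P0))[:,None]; P=P[D>0]; print(n,np.median(P,0),np.median(P,0)@ey)
    print(plane(c,u,92,s)[0]@ey)
```

```text
w1 [550.92058822 -99.61616274  91.15295827] -78.87782468020083
-78.70011775331957
w6 [553.52291707  -6.8979082   91.16128959] 13.872787889443252
13.772239607898062
```

Run:
```python
from rig import bot
print(bot.read_state()["clock"]); bot.finish_job()
```

```text
16.8
the job is handed in; nothing more can be done
```

I moved the carriage to the green station (+86 mm nominal), let the plunger down home in its hole, let go, and handed the job in at 16.8 s.

**What I did:** Two camera views put the strip about 8 mm towards +y. I pulled the knob up about 13 mm and slid the carriage about 97 mm. I then lowered the pin in small steps; the spring pull never dropped off early, so it went into the hole on the first try. It bottomed at TCP height 80.5 mm, the same as when parked. Sideways force on the tool stayed at about 6 N or less in the readings while lowering.

**Last checks:**
- **Plunger:** the top of the knob measured 91.2 mm after release, the same as when parked home, so the plunger is fully down.
- **Position:** the final image puts the knob within 1–5 mm of the green marker along the slide. The limit is 14 mm.
- **Surroundings:** the gripper was retreated and clear. By eye, the loose things look unmoved; I did not measure them.

**Disagreement:** the final image puts the knob about 3.5 mm short of where the tool held it (13.9 against 17.4 mm along the slide). I picked that pixel by eye, so I put the gap down to that, but did not measure it again.

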